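# Open the two-leaf showcase and bring out its tray

### The job

Bring out the display tray of the glass showcase: turn its lever handle down, swing the latched right leaf wide open, then swing the overlapped left leaf wide open, each until it stands square to the front or further, and pull the tray all the way out to its stop. Keep the boxes on the tray standing on it, and do not knock or shift the other things on the counter.

Things in the scene. Friction and masses are not known exactly. Their poses are not given: they have to be found in the camera images.
- showcase: Fixed counter-top glass showcase with aluminium frame, 360 mm wide, 240 deep, 285 high. Origin on the counter under the middle of its front plane; own x points into the case (away from the robot, small yaw), y to the robot's left, z up. Two framed glass leaves close the front from outside. Inside, a glass shelf with stock at 158 mm height begins 115 mm behind the front plane.
- top_edge (a point): Middle of the front edge of the lighting profile that runs along the showcase's top front over its whole width, 285 to 297 mm above the counter. It overhangs: this edge is 31 mm in front of the front plane and 13 mm in front of the shut leaves' faces.
- lever (a joint): Angle in rad of the dark steel lever handle on the right leaf, a round bar 14 mm thick. 0 = latched: bar level, pointing right, to the leaf's hinge. Grows as the bar turns down; 1.57 = it hangs straight down at its stop. The tongue leaves the top rail at about 0.95. Starts between 0 and 0.25, stays where it is left (friction 0.14 N m).
- lever_pivot (a point): Point on the lever's turning axis (level, square to the leaf) in the middle of the bar's thickness: 37 mm in front of the right leaf's face, 27 mm from that leaf's free edge, 149 mm along the leaf from its hinge axis, 215 mm above the counter.
- lever_grip (a point): Point in the middle of the lever bar's thickness, 55 mm from lever_pivot along the bar, which ends 99 mm from the pivot. With the lever hung down it is 160 mm above the counter and the bar is a free upright rod there, with 30 mm of air behind it, good to pinch from the front.
- right_leaf (a joint): Angle in rad of the right (latched) leaf, 174 mm wide, 32 to 268 mm above the counter, 16 mm thick: 0 = shut (2 to 18 mm in front of the front plane), 1.57 = square to the front, stop at 1.75. Free edge swings toward the robot. Stays where left (friction 0.12 N m). A 5 mm strip on its free edge laps 14 mm over the left leaf's front.
- right_hinge (a point): Point on the upright hinge axis of the right leaf, 178 mm to the right of the case's middle, 10 mm in front of the front plane, 162 mm above the counter. Its frame turns with the leaf: its own y runs along the leaf from hinge to free edge (176 mm away), its x is normal to the leaf, away from the handle side.
- left_leaf (a joint): Angle in rad of the left (overlapped) leaf, same size as the right: 0 = shut, 1.57 = square to the front, stop at 1.75. Free edge swings toward the robot. Stays where left (friction 0.12 N m). It has no latch, but cannot open before the right leaf, whose strip lies over its front.
- left_hinge (a point): Point on the upright hinge axis of the left leaf, 178 mm to the left of the case's middle, 10 mm in front of the front plane, 162 mm above the counter. Its frame turns with the leaf: its own -y runs along the leaf from hinge to free edge (176 mm away), its x is normal to the leaf, away from the handle side.
- left_pull (a point): Middle of the left leaf's upright pull handle, a dark steel rod 12 mm thick and 110 mm long (107 to 217 mm above the counter), 37 mm in front of that leaf's face and 146 mm along the leaf from its hinge axis, with 31 mm of air behind it; this point is 162 mm above the counter.
- tray (a joint): How far in m the wooden tray is pulled out toward the robot: 0 = in, 0.13 = at its stop. Starts between 0 and 0.01, stays where left (friction 2 N). Tray 270 mm wide, 190 deep; its front reaches from 53 to 99 mm above the counter. It passes between the leaves only when both stand open by 1.4 or more.
- tray_knob (a point): Middle of the tray's round dark steel knob, 26 mm in diameter and 26 mm long, axis level and square to the tray's front, in the middle of its width, 80 mm above the counter. With the tray in, 26 mm behind the front plane in the doorway, under the top rail: reached only with a tool that slants forward.
- tray_box_left: Clear octagonal box with gold lid band, 104 mm across and 50 mm high, standing on the tray at the left. Origin under its centre, on the tray's floor (61 mm above the counter).
- tray_box_right: The same kind of box, standing on the tray at the right. Origin under its centre, on the tray's floor (61 mm above the counter).
- counter_box: Bystander: clear octagonal box with gold lid band, 116 mm across and 50 mm high, on the counter to the left. Origin under its centre.
- burner: Bystander: brass incense burner bowl, 100 mm across and 64 mm high, on the counter to the right. Origin under its centre.
- jar: Bystander: amber jar, 76 mm in diameter and 105 mm high, on the counter to the left of the showcase. Origin under its centre.
- calculator: Bystander: grey pocket calculator, 145 x 85 x 18 mm, on the counter to the right. Origin under its centre.
- holder: Bystander: dark wooden incense-stick holder, 200 x 45 x 24 mm, on the counter to the left. Origin under its centre.

How it is judged:
On the way, in this order (a step that is already met when the one before it is completed fails the run):
1. the lever handle is turned down (value of joint lever above 1.1 rad), for 0.2 s.
2. the latched right leaf is swung open (value of joint right_leaf above 0.6 rad), for 0.2 s.
3. the overlapped left leaf is swung open (value of joint left_leaf above 1 rad), for 0.2 s.
4. the tray is pulled out (value of joint tray above 0.1 m), for 0.2 s.
At the end, for the whole second after the job is handed in: Both leaves stand open by at least 1.4 rad (80 degrees), the tray is out by at least 118 of its 130 mm, and both boxes stand upright (within 0.1 rad) and still on the tray's floor (value of joint each of right_leaf, left_leaf above 1.4 rad and value of joint tray above 0.118 m and angle between each of tray_box_left, tray_box_right's own z axis and vertical below 0.1 rad and height (world z) of tray_box_left between 0.055 and 0.07 m and height (world z) of tray_box_right between 0.055 and 0.07 m and linear speed of each of tray_box_left, tray_box_right below 0.03 m/s); the robot touches nothing.
It fails at once if a box on the tray is tipped over (angle between any of tray_box_left, tray_box_right's own z axis and vertical above 0.5 rad).
It fails at once if a bystander on the counter is shifted by more than 40 mm (distance of any of counter_box, burner, jar, calculator, holder from where it was at the start of the episode above 0.04 m).
It fails at once if a bystander on the counter is tipped (angle between any of counter_box, burner, jar, calculator, holder's own z axis and vertical above 0.5 rad).
It also fails if it takes over 72 s, if anything falls off the work surface, if the arm or the gripper's body presses on something with over 40 N, if the wrist force passes 120 N, or if a joint passes its speed limit or range.

### The arm

A 6-joint arm with a two-finger parallel gripper is mounted at the origin on the work surface. World frame = base frame: x ahead of the robot, y to its left, z up, the work surface at z = 0. Lengths are in m, angles in rad, forces in N, time in s.
With the tool pointing down it reaches from about 0.375 to 0.975 m from the base axis. Payload 3.8 kg.
Tool frame: the origin (TCP) lies midway between the tips of the shut fingers; the grasp point (between the pads) lies 19 mm behind it; z points along the fingers, y is the direction in which the jaws open and shut (so a half turn about z gives the same grasp; the last joint's range is limited). The gripper opens to 85 mm and grips with 20 to 120 N. Pads are 22 mm wide; open, the fingers measure 114 mm over their backs; the gripper's body (76 mm by 85 mm) begins 54 mm behind the grasp point. The pads swing forward as they close: fully open they stand 13 mm farther back than shut.
Start: joints at [-1.281, 0.264, 1.604, -0, 1.274, -0.037], TCP at [0.217, -0.639, 0.231] pointing down, gripper open.
Joint ranges: [-2.63, 2.63], [-0.94, 2.18], [0.31, 2.57], [-1.31, 4.45], [0, 2.66], [-2.55, 2.55]. Speed limits (rad/s): [2.57, 2.57, 3.14, 3.14, 3.14, 3.14].

### API

Orientations are given as a rotation vector (axis times angle).
In Python, from workcell import bot gives the robot as it stands.
- The arm moves only by the shell command python3 -m inch 'ROWS' [FORCE]. ROWS is JSON, a list of rows, each an object of numbers: "dx", "dy", "dz": the shift along the tool's x, y, z in m; "ax", "ay", "az": the turn, a rotation vector about the tool's x, y, z in degrees; "fingers": the opening, from -1 (shut) to 1 (fully open). A call has 1 to 20 rows; each row is the pose to reach, as a shift and turn from the pose measured when the call began, along the tool's axes at that moment; what a row does not reach only later rows make up. A row lasts 1/8 s, in which the tool goes at most 62.5 mm and 10.7 degrees, less where a joint would pass 70% of its speed; a pose out of reach is approached as far as the arm can. A call with a gripper value outside its range is refused whole. The fingers move at their own pace and stop on an object; FORCE is the grip in N (left out, the last holds). Time passes only in rows, so rows that repeat a pose let the fingers close. It gives the time, the measured TCP pose, the force and the opening at its end, in the units of the state.
- bot.read_state(): the state, without advancing time (a new reading comes with each control period).
- bot.read_camera(name): name is "scene" or "top" or "wrist"; returns (picture, depth): 420x560x3 uint8, blue, green, red; 420x560 float32, m along the optical axis (not along the pixel's ray), 0 where there is no reading.
- bot.get_calibration(name): a dict with "intrinsics" (3x3 intrinsics, pixels), "distortion" ([k1, k2, p1, p2, k3] as OpenCV has them; the pictures are not rectified), "view" (4x4, takes a point from world to camera coordinates). Camera axes: x right, y down, z forward; pixel columns grow to the right and rows downward; lengths in m; the calibration is good to about 2 mm. A picture is of the moment at which its call begins: read the wrist's pose just before it. get_calibration takes no time and is no camera call; for the wrist camera it gives the pose at the moment of the call.
- bot.finish_job(): hands the job in, once; it reports no verdict.
Trained networks look in the newest picture that a camera, given by its name, has taken for a name from the list of things; names that differ only in an ending like _2 or _b are one class to them, and where a whole thing is asked for, a point or a joint stands for the part that bears it (a point fixed in the world has none). Each returns a list of dicts, best first, with "p" (0 to 1); they miss things now and then, are a little off and sometimes report something else, mostly with a low value. They report only what shows in the picture. A call takes as long as a camera call.
- bot.masks_of(camera, thing): "region" (420x560 bool, what is visible of it) and "box" ([left, top, right, bottom] in pixels, round what is visible of it).
The state is a dict: "time": time; "q": joint angles; "joint_vel": joint speeds; "joint_torque": joint torques, N m; "tool_pos": TCP position; "tcp_rot": TCP orientation; "wrist_force": force on the tool from outside, world axes, zero at the start; "torque": the same for the moment, N m; "width": opening from 0.0 (shut) to 1.0 (fully open).
Only numpy, scipy, OpenCV 4.12 (cv2) and the standard library are available. Lean on these libraries where they do the work, as an engineer would, in place of code of your own. Each camera call takes 0.05 s, during which the arm holds its last target. There are 200 camera calls.

## Working session

There is one attempt and no reset: what is moved stays moved. The work goes in short steps, Python scripts to look and compute and a shell command to move; the robot and the scene stay as the last step left them, time stands still between calls to the robot, and variables do not carry over. Pictures are saved under pics/ and viewed, about 8 in all and at most 12, crops included, and the job is handed in when it is done.

```bash
mkdir -p pics; ls; cat > h.py <<'E'
import numpy as np, cv2
from scipy.spatial.transform import Rotation as R
from workcell import bot
def world(cam,px,depth,cal):
    px=np.asarray(px,float).reshape(-1,2)
    d=np.asarray(depth,float).ravel()
    u=cv2.undistortPoints(px[:,None],cal["intrinsics"],np.array(cal["distortion"],float))[:,0]
    P=np.c_[u*d[:,None],d,np.ones(len(d))]
    return (np.linalg.inv(cal["view"])@P.T).T[:,:3]
def snap(cam,name=None):
    cal={k:np.array(v,float) for k,v in bot.get_calibration(cam).items()}
    im,d=bot.read_camera(cam)
    if name: cv2.imwrite(f"pics/{name}.png",im)
    return im,d,cal
def proj(p,cal):
    V=cal["view"]; r=cv2.Rodrigues(V[:3,:3])[0]
    return cv2.projectPoints(np.atleast_2d(np.asarray(p,float)),r,V[:3,3],cal["intrinsics"],cal["distortion"])[0][:,0]
def pose():
    s=bot.read_state(); return np.array(s["tool_pos"]),R.from_rotvec(s["tcp_rot"]),s
E
python3 - <<'E'
from h import *
p,r,s=pose(); print(s["time"],p,r.as_matrix().round(3),s["width"])
out=[]
for c in("scene","top"):
    im,d,cal=snap(c); out.append(im)
    for t in ("lever","left_pull","right_leaf","left_leaf","showcase","tray_knob","burner","calculator","holder","jar","counter_box"):
        for m in bot.masks_of(c,t)[:1]:
            reg=m["region"]&(d>0); ys,xs=np.nonzero(reg)
            if len(xs)==0: continue
            W=world(c,np.c_[xs,ys],d[ys,xs],cal)
            print(c,t,round(m["p"],2),m["box"],len(xs),np.median(W,0).round(3),np.percentile(W,3,axis=0).round(3),np.percentile(W,97,axis=0).round(3))
    np.save(f"pics/{c}_d.npy",d)
    cv2.imwrite(f"pics/{c}.png",im)
E
```

```text
pics
0.0 [ 0.21646105 -0.63856959  0.22993782] [[ 0.947  0.321 -0.001]
 [ 0.321 -0.947  0.002]
 [ 0.    -0.002 -1.   ]] 0.9955160849507142
scene lever 0.51 [286.6, 191.6, 297.2, 223.2] 166 [ 0.604 -0.009  0.214] [ 0.596 -0.064  0.2  ] [0.62  0.032 0.227]
scene right_leaf 0.8 [286.2, 191.7, 302.0, 248.0] 267 [0.606 0.002 0.211] [ 0.59  -0.12  -0.004] [0.648 0.099 0.233]
scene left_leaf 0.39 [290.1, 175.1, 298.1, 191.3] 45 [0.607 0.086 0.192] [0.6   0.084 0.12 ] [0.616 0.091 0.22 ]
scene showcase 0.63 [285.4, 124.7, 387.3, 261.6] 11598 [0.761 0.009 0.285] [ 0.632 -0.126  0.054] [0.89  0.219 0.3  ]
scene burner 0.79 [237.1, 332.3, 264.7, 361.4] 699 [ 0.516 -0.439  0.035] [ 0.477 -0.479  0.007] [ 0.561 -0.399  0.068]
scene calculator 0.96 [196.1, 314.6, 249.9, 351.0] 1019 [ 0.411 -0.407  0.02 ] [ 0.35  -0.452  0.011] [ 0.476 -0.363  0.027]
scene holder 0.89 [209.2, 101.2, 260.5, 126.6] 572 [0.375 0.413 0.016] [0.281 0.374 0.002] [0.46  0.456 0.025]
scene jar 0.71 [313.7, 103.7, 333.3, 129.6] 434 [0.709 0.391 0.099] [0.676 0.371 0.028] [0.743 0.431 0.111]
scene counter_box 0.7 [266.1, 104
[... 524 characters left out ...]
53 0.223 0.219]
top showcase 0.89 [196.5, 89.2, 335.5, 202.8] 13538 [0.754 0.05  0.285] [ 0.633 -0.118  0.096] [0.892 0.22  0.299]
top burner 0.91 [408.3, 210.7, 440.9, 243.1] 705 [ 0.522 -0.452  0.035] [ 0.477 -0.485  0.006] [ 0.565 -0.4    0.067]
top calculator 0.85 [393.8, 233.4, 425.7, 279.4] 1014 [ 0.418 -0.407  0.019] [ 0.355 -0.452  0.011] [ 0.487 -0.365  0.025]
top holder 0.96 [154.8, 247.3, 177.8, 306.6] 711 [0.37  0.416 0.016] [0.279 0.377 0.011] [0.46  0.452 0.022]
top jar 0.96 [152.7, 164.0, 183.2, 185.8] 558 [0.705 0.393 0.102] [0.675 0.37  0.016] [0.74  0.431 0.109]
top counter_box 0.82 [148.4, 210.5, 189.4, 239.2] 965 [0.551 0.397 0.05 ] [0.502 0.349 0.011] [0.601 0.451 0.055]
```

```bash
python3 - <<'E'
from h import *
for c in("scene","top"):
    cal={k:np.array(v,float) for k,v in bot.get_calibration(c).items()}
    d=np.load(f"pics/{c}_d.npy"); ys,xs=np.nonzero(d>0)
    W=world(c,np.c_[xs,ys],d[ys,xs],cal)
    k=(W[:,2]>.275)&(W[:,2]<.31)&(W[:,0]>.5)&(W[:,0]<1)&(abs(W[:,1]-.05)<.3)
    T=W[k]; print(c,k.sum(),np.percentile(T[:,2],[5,50,95]).round(3))
    rect=cv2.minAreaRect(T[:,:2].astype(np.float32)); print(rect)
    P=T[T[:,2]>.291]; print(" profile",len(P),cv2.minAreaRect(P[:,:2].astype(np.float32)))
    # front edge fit: min x per y-bin
    b=np.arange(-.13,.22,.01); F=[]
    for y in b:
        q=P[(P[:,1]>=y)&(P[:,1]<y+.01)]
        if len(q)>2: F.append((y+.005,np.percentile(q[:,0],2)))
    F=np.array(F); print(np.polyfit(F[:,0],F[:,1],1), F[0],F[-1])
    # lever/pull
    L=W[(W[:,2]>.1)&(W[:,2]<.24)&(W[:,0]>.56)&(W[:,0]<.63)&(abs(W[:,1])<.15)]
    print(L.mean(0),len(L)); 
a=cv2.imread("pics/scene.png")[90:390,170:420];b=cv2.imread("pics/top.png")[70:320,130:460]
a=cv2.resize(a,None,fx=2,fy=2); b=cv2.resize(b,(300,600*250//330*300//600*2)) if 0 else cv2.resize(b,(300,227))
o=np.zeros((600,800,3),np.uint8);o[:,:500]=a;o[:227,500:]=b;cv2.imwrite("pics/v1.png",o)
E
```

```text
scene 9658 [0.28  0.286 0.3  ]
((0.7639757394790649, 0.054745763540267944), (0.3643241822719574, 0.2720743417739868), 88.79994201660156)
 profile 1796 ((0.7622019648551941, 0.052810534834861755), (0.3607357144355774, 0.26985716819763184), 88.48072814941406)
[0.0217737  0.62837694] [-0.125       0.62720142] [0.215      0.63334649]
[0.60695569 0.02146621 0.20199154] 263
top 12569 [0.281 0.285 0.298]
((0.7655502557754517, 0.051606208086013794), (0.361247181892395, 0.27304914593696594), 89.16773986816406)
 profile 2215 ((0.7629303336143494, 0.053591251373291016), (0.35847362875938416, 0.2663305103778839), 89.43537139892578)
[0.0155402  0.63094448] [-0.125       0.62963409] [0.215      0.63366096]
[0.61036056 0.01153616 0.20760351] 280
```

View pics/v1.png

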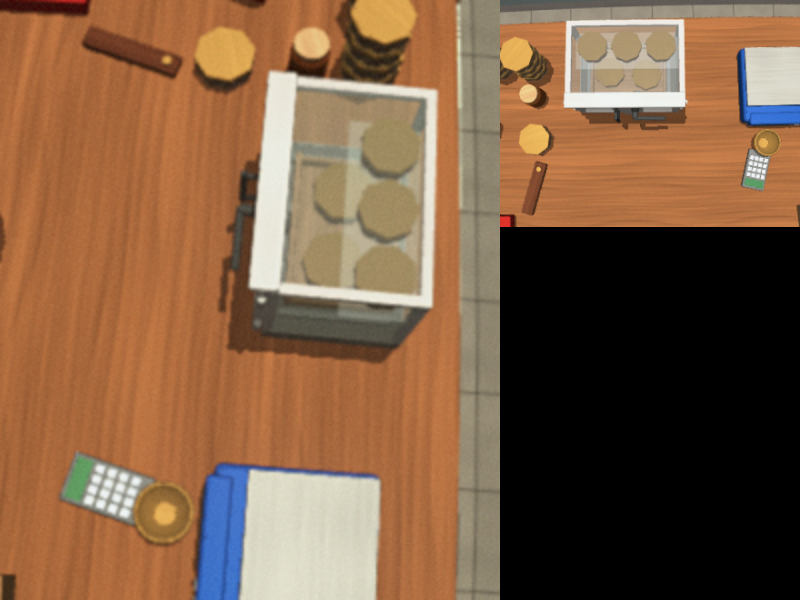

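Picture 1 shows the showcase top (white profile, left edge of its top at column ~270 in the scene crop), the dark handles in front of it, and free space between it and the robot. My case frame has its origin at about (0.660, 0.055), with yaw about -0.02. That puts the lever pivot at (0.604, 0.027), which agrees with the lever mask.

```bash
cat >> h.py <<'E'
O=np.array([.660,.055]); YAW=-.02
def case(x,y,z):
    c,s=np.cos(YAW),np.sin(YAW); return np.array([O[0]+c*x-s*y,O[1]+s*x+c*y,z])
def rot(yaw,tilt):  # deg; tilt below horizontal, yaw relative to case x
    a=np.radians(tilt);s,c=np.sin(a),np.cos(a)
    return R.from_euler("z",yaw+np.degrees(YAW),degrees=True)*R.from_matrix([[s,0,c],[0,-1,0],[c,0,-s]])
def rows(T,grasp=False):
    """T: list of (worldpos,yaw,tilt); grasp=True: pos is of grasp point 19 mm behind TCP"""
    p,r,s=pose()
    for w,y,t in T:
        q=rot(y,t); w=np.array(w)+(q.apply([0,0,.019]) if grasp else 0)
        d=r.inv().apply(w-p); a=np.degrees((r.inv()*q).as_rotvec())
        print("dx %.3f dy %.3f dz %.3f ax %.1f ay %.1f az %.1f"%(*d,*a))
E
python3 - <<'E'
from h import *
rows([((.45,-.08,.34),0,40)])
E
```

```text
dx 0.400 dy -0.455 dz -0.109 ax -8.7 ay 49.5 az 18.6
```

```bash
python3 -m inch '[{"dx":0.1,"dy":-0.12,"dz":-0.1,"fingers":-1},{"dx":0.2,"dy":-0.23,"dz":-0.109,"ax":-4,"ay":25,"az":9,"fingers":-1},{"dx":0.4,"dy":-0.455,"dz":-0.109,"ax":-8.7,"ay":49.5,"az":18.6,"fingers":-1},{"dx":0.4,"dy":-0.455,"dz":-0.109,"ax":-8.7,"ay":49.5,"az":18.6,"fingers":-1},{"dx":0.4,"dy":-0.455,"dz":-0.109,"ax":-8.7,"ay":49.5,"az":18.6,"fingers":-1},{"dx":0.4,"dy":-0.455,"dz":-0.109,"ax":-8.7,"ay":49.5,"az":18.6,"fingers":-1},{"dx":0.4,"dy":-0.455,"dz":-0.109,"ax":-8.7,"ay":49.5,"az":18.6,"fingers":-1},{"dx":0.4,"dy":-0.455,"dz":-0.109,"ax":-8.7,"ay":49.5,"az":18.6,"fingers":-1},{"dx":0.4,"dy":-0.455,"dz":-0.109,"ax":-8.7,"ay":49.5,"az":18.6,"fingers":-1},{"dx":0.4,"dy":-0.455,"dz":-0.109,"ax":-8.7,"ay":49.5,"az":18.6,"fingers":-1},{"dx":0.4,"dy":-0.455,"dz":-0.109,"ax":-8.7,"ay":49.5,"az":18.6,"fingers":-1},{"dx":0.4,"dy":-0.455,"dz":-0.109,"ax":-8.7,"ay":49.5,"az":18.6,"fingers":-1},{"dx":0.4,"dy":-0.455,"dz":-0.109,"ax":-8.7,"ay":49.5,"az":18.6,"fingers":-1},{"dx":0.4,"dy":-0.455,"dz":-0.109,"ax":-8.7,"ay":49.5,"az":18.6,"fingers":-1}]' 60
python3 - <<'E'
from h import *
p,r,s=pose(); print(p,r.as_matrix().round(3),np.round(s["q"],2))
im,d,cal=snap("wrist","w1")
for t in ("lever","left_pull"):
    for m in bot.masks_of("wrist",t)[:2]:
        reg=m["region"]&(d>0); ys,xs=np.nonzero(reg)
        if len(xs)==0: continue
        W=world("wrist",np.c_[xs,ys],d[ys,xs],cal)
        print(t,round(m["p"],2),m["box"],len(xs),np.median(W,0).round(3),np.percentile(W,3,axis=0).round(3),np.percentile(W,97,axis=0).round(3))
P=proj([case(-.055,-.029,.215),case(-.055,-.029-.099,.215),case(-.055,.032,.217),case(-.055,.032,.107),case(-.031,0,.285)],cal)
print(P.round())
for q in P: cv2.circle(im,tuple(int(v) for v in q),4,(0,0,255),1)
cv2.imwrite("pics/v2.png",im)
E
```

```text
[ 0.21669816 -0.63925671  0.2312744 ] [[ 0.947  0.321  0.   ]
 [ 0.321 -0.947  0.   ]
 [ 0.    -0.    -1.   ]] [-1.28  0.26  1.6   0.    1.27 -0.04]
[[ 1.72180780e+07  1.80824620e+07]
 [ 6.87831000e+05  8.31225000e+05]
 [-1.88282943e+09 -1.84066403e+09]
 [ 4.03100000e+03  4.09200000e+03]
 [-1.18920000e+04 -1.23560000e+04]]invalid input at $[0]: expected keys dx, dy, dz, ax, ay, az, fingers
```

View pics/v2.png

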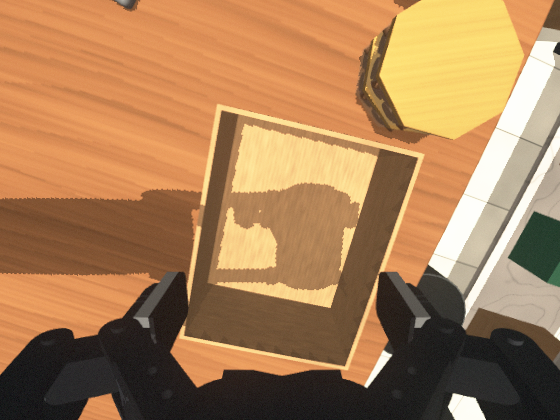

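The call was refused because every row needs all the keys. Picture 2 shows the tool still over a wooden box at the start pose.

```bash
python3 -m inch '[{"dx":0.1,"dy":-0.12,"dz":-0.1,"ax":0,"ay":0,"az":0,"fingers":-1},{"dx":0.2,"dy":-0.23,"dz":-0.109,"ax":-4,"ay":25,"az":9,"fingers":-1},{"dx":0.4,"dy":-0.455,"dz":-0.109,"ax":-8.7,"ay":49.5,"az":18.6,"fingers":-1},{"dx":0.4,"dy":-0.455,"dz":-0.109,"ax":-8.7,"ay":49.5,"az":18.6,"fingers":-1},{"dx":0.4,"dy":-0.455,"dz":-0.109,"ax":-8.7,"ay":49.5,"az":18.6,"fingers":-1},{"dx":0.4,"dy":-0.455,"dz":-0.109,"ax":-8.7,"ay":49.5,"az":18.6,"fingers":-1},{"dx":0.4,"dy":-0.455,"dz":-0.109,"ax":-8.7,"ay":49.5,"az":18.6,"fingers":-1},{"dx":0.4,"dy":-0.455,"dz":-0.109,"ax":-8.7,"ay":49.5,"az":18.6,"fingers":-1},{"dx":0.4,"dy":-0.455,"dz":-0.109,"ax":-8.7,"ay":49.5,"az":18.6,"fingers":-1},{"dx":0.4,"dy":-0.455,"dz":-0.109,"ax":-8.7,"ay":49.5,"az":18.6,"fingers":-1},{"dx":0.4,"dy":-0.455,"dz":-0.109,"ax":-8.7,"ay":49.5,"az":18.6,"fingers":-1},{"dx":0.4,"dy":-0.455,"dz":-0.109,"ax":-8.7,"ay":49.5,"az":18.6,"fingers":-1},{"dx":0.4,"dy":-0.455,"dz":-0.109,"ax":-8.7,"ay":49.5,"az":18.6,"fingers":-1},{"dx":0.4,"dy":-0.455,"dz":-0.109,"ax":-8.7,"ay":49.5,"az":18.6,"fingers":-1}]' 60
cat > look.py <<'E'
from h import *
import sys
p,r,s=pose(); print(p,r.as_matrix().round(3).tolist(),np.round(s["q"],2))
im,d,cal=snap("wrist")
for t in ("lever","left_pull"):
    for m in bot.masks_of("wrist",t)[:2]:
        reg=m["region"]&(d>0); ys,xs=np.nonzero(reg)
        if len(xs)==0: continue
        W=world("wrist",np.c_[xs,ys],d[ys,xs],cal)
        print(t,round(m["p"],2),m["box"],len(xs),np.median(W,0).round(3),np.percentile(W,3,axis=0).round(3),np.percentile(W,97,axis=0).round(3))
P=proj([case(-.055,-.029,.215),case(-.055,-.029-.099,.215),case(-.055,.032,.217),case(-.055,.032,.107),case(-.031,0,.285)],cal)
print(P.round().tolist())
for q in P: cv2.circle(im,tuple(int(v) for v in q),4,(0,0,255),1)
cv2.imwrite(f"pics/{sys.argv[1]}.png",im)
E
python3 look.py v3
```

```text
time: 3.1
tool_pos: [0.4491, -0.0814, 0.3398]
tcp_rot: [2.838, -0.033, 1.323]
wrist_force: [0.6, -0.5, 0.9]
width: 0.0
[ 0.4491316  -0.08139583  0.33983321] [[0.643, -0.023, 0.766], [-0.015, -1.0, -0.018], [0.766, 0.0, -0.643]] [-0.52 -0.8   2.45  0.55  0.77  0.82]
lever 0.93 [167.1, 162.8, 267.0, 206.5] 1698 [0.603 0.003 0.215] [ 0.597 -0.064  0.201] [0.633 0.034 0.227]
left_pull 0.61 [0.0, 121.3, 183.1, 241.0] 14208 [0.647 0.15  0.195] [0.603 0.076 0.05 ] [0.652 0.224 0.269]
left_pull 0.47 [1.8, 0.0, 332.2, 244.4] 70080 [0.649 0.04  0.284] [ 0.616 -0.116  0.059] [0.861 0.216 0.298]
[[177.0, 188.0], [270.0, 188.0], [120.0, 187.0], [154.0, 238.0], [131.0, 122.0]]
```

View pics/v3.png

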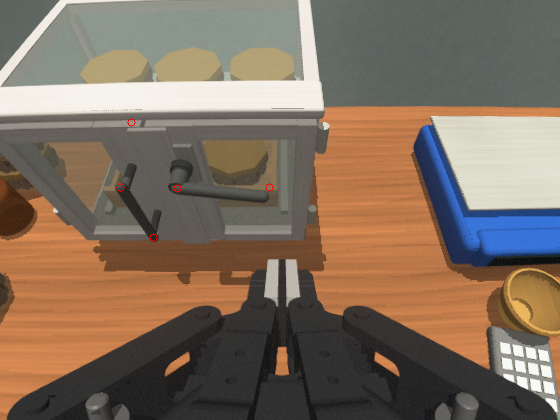

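Picture 3: the projected points land on the pivot (177,188), the bar and the pull rod, so the case frame is good. The lever stands at about 0.1 rad.

```bash
python3 - <<'E'
from h import *
T=[]
for th,r,o in((0,.075,.045),(.3,.075,.018),(.6,.075,.018),(.9,.072,.018),(1.2,.07,.018),(1.5,.07,.018),(1.5,.07,.05)):
    y=-.029-r*np.cos(th)-o*np.sin(th); z=.215-r*np.sin(th)+o*np.cos(th)
    T.append((case(-.045,y,z-.008),0,40))
rows(T)
E
```

```text
dx 0.037 dy -0.037 dz 0.181 ax 0.1 ay 0.0 az -0.1
dx -0.001 dy -0.035 dz 0.213 ax 0.1 ay 0.0 az -0.1
dx -0.018 dy -0.040 dz 0.228 ax 0.1 ay 0.0 az -0.1
dx -0.032 dy -0.053 dz 0.239 ax 0.1 ay 0.0 az -0.1
dx -0.042 dy -0.070 dz 0.248 ax 0.1 ay 0.0 az -0.1
dx -0.050 dy -0.089 dz 0.254 ax 0.1 ay 0.0 az -0.1
dx -0.048 dy -0.057 dz 0.253 ax 0.1 ay 0.0 az -0.1
```

```bash
python3 -m inch '[{"dx":0.02,"dy":-0.02,"dz":0.06,"ax":0,"ay":0,"az":0,"fingers":-1},{"dx":0.037,"dy":-0.037,"dz":0.12,"ax":0,"ay":0,"az":0,"fingers":-1},{"dx":0.037,"dy":-0.037,"dz":0.181,"ax":0,"ay":0,"az":0,"fingers":-1},{"dx":0.037,"dy":-0.037,"dz":0.181,"ax":0,"ay":0,"az":0,"fingers":-1},{"dx":0.015,"dy":-0.036,"dz":0.2,"ax":0,"ay":0,"az":0,"fingers":-1},{"dx":-0.001,"dy":-0.035,"dz":0.213,"ax":0,"ay":0,"az":0,"fingers":-1},{"dx":-0.01,"dy":-0.037,"dz":0.22,"ax":0,"ay":0,"az":0,"fingers":-1},{"dx":-0.018,"dy":-0.04,"dz":0.228,"ax":0,"ay":0,"az":0,"fingers":-1},{"dx":-0.025,"dy":-0.046,"dz":0.234,"ax":0,"ay":0,"az":0,"fingers":-1},{"dx":-0.032,"dy":-0.053,"dz":0.239,"ax":0,"ay":0,"az":0,"fingers":-1},{"dx":-0.037,"dy":-0.061,"dz":0.244,"ax":0,"ay":0,"az":0,"fingers":-1},{"dx":-0.042,"dy":-0.07,"dz":0.248,"ax":0,"ay":0,"az":0,"fingers":-1},{"dx":-0.046,"dy":-0.079,"dz":0.251,"ax":0,"ay":0,"az":0,"fingers":-1},{"dx":-0.05,"dy":-0.089,"dz":0.254,"ax":0,"ay":0,"az":0,"fingers":-1},{"dx":-0.05,"dy":-0.089,"dz":0.254,"ax":0,"ay":0,"az":0,"fingers":-1},{"dx":-0.05,"dy":-0.089,"dz":0.254,"ax":0,"ay":0,"az":0,"fingers":-1}]'
```

```text
time: 5.25
tool_pos: [0.6146, 0.0028, 0.1411]
tcp_rot: [2.835, -0.037, 1.33]
wrist_force: [-0.8, -1.6, 0.5]
width: -0.001
```

```bash
python3 -m inch '[{"dx":0,"dy":0.025,"dz":0,"ax":0,"ay":0,"az":0,"fingers":-1},{"dx":0,"dy":0.025,"dz":-0.04,"ax":0,"ay":0,"az":0,"fingers":-1},{"dx":0,"dy":0.01,"dz":-0.09,"ax":0,"ay":0,"az":0,"fingers":-0.1},{"dx":0,"dy":-0.02,"dz":-0.12,"ax":0,"ay":0,"az":0,"fingers":-0.1},{"dx":0,"dy":-0.02,"dz":-0.12,"ax":0,"ay":0,"az":0,"fingers":-0.1},{"dx":0,"dy":-0.02,"dz":-0.12,"ax":0,"ay":0,"az":0,"fingers":-0.1}]'
python3 look.py v4
```

```text
time: 6.0
tool_pos: [0.5519, 0.0195, 0.1839]
tcp_rot: [-2.807, 0.028, -1.409]
wrist_force: [-6.4, 0.0, -6.2]
width: 0.446
[0.55187709 0.01947355 0.18388637] [[0.597, -0.016, 0.802], [-0.016, -1.0, -0.007], [0.802, -0.009, -0.598]] [-0.01 -0.36  2.57  1.38  0.    0.2 ]
lever 0.92 [242.6, 98.4, 290.5, 260.6] 4616 [0.603 0.026 0.216] [0.598 0.017 0.13 ] [0.634 0.036 0.227]
lever 0.35 [0.3, 2.3, 231.0, 264.2] 47697 [0.648 0.131 0.201] [0.602 0.073 0.053] [0.652 0.216 0.269]
[[264.0, 155.0], [458.0, 155.0], [144.0, 153.0], [193.0, 259.0], [184.0, -19.0]]
```

View pics/v4.png

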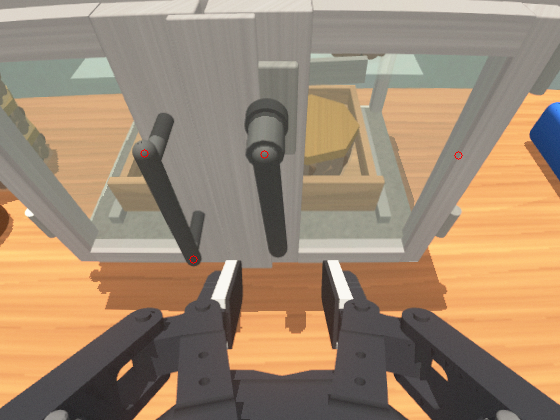

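Picture 4: the lever hangs straight down (bar from (264,155) to (278,250)), with the open fingers in front of it. Joints 3 and 5 are at their limits, so I'll fit the kinematics and choose tilts that can be reached.

```bash
cat > kin.py <<'E'
from h import *
from scipy.optimize import least_squares
LO=np.array([-2.63,-.94,.31,-1.31,0,-2.55]);HI=np.array([2.63,2.18,2.57,4.45,2.66,2.55])
def fk(q,k):
    d1,a1,off,L2,a3,L3,L6=k
    r1=R.from_euler("z",q[0]); r2=r1*R.from_euler("y",q[1]); r3=r2*R.from_euler("y",q[2])
    r4=r3*R.from_euler("z",q[3]); r5=r4*R.from_euler("y",q[4]); r6=r5*R.from_euler("z",q[5]-np.pi/2)
    return r1.apply([a1,off,d1])+r2.apply([0,0,L2])+r3.apply([a3,0,L3])+r6.apply([0,0,L6]),r6
try: K=np.load("k.npy")
except Exception: K=None
def ik(p,r,seeds,k=None):
    k=K if k is None else k; best=None
    for s in seeds:
        f=lambda q:np.r_[(fk(q,k)[0]-p)*10,(fk(q,k)[1].inv()*r).as_rotvec()]
        o=least_squares(f,np.clip(s,LO+1e-3,HI-1e-3),bounds=(LO,HI))
        e=np.linalg.norm(o.fun)
        if best is None or e<best[0]: best=(e,o.x)
    return best
E
python3 - <<'E'
from kin import *
p,r,s=pose()
Q=[[-1.281,.264,1.604,0,1.274,-.037],[-.52,-.8,2.45,.55,.77,.82],s["q"]]
Pm=[[.2167,-.6393,.2313],[.4491,-.0814,.3398],p]
Rm=[[[.947,.321,0],[.321,-.947,0],[0,0,-1]],[[0.643,-0.023,0.766],[-0.015,-1.0,-0.018],[0.766,0.0,-0.643]],r.as_matrix()]
for a,b in zip(Q,Rm): print(np.abs(fk(a,np.zeros(7))[1].as_matrix()-b).max().round(3))
f=lambda k:np.r_[np.concatenate([fk(a,k)[0]-b for a,b in zip(Q,Pm)]),1e-4*(k-np.array([.3,0,.02,.4,0,.4,.2]))]
o=least_squares(f,[.3,0,.02,.4,0,.4,.2]);print(o.x.round(3),(o.fun[:9]*1000).round(1));np.save("k.npy",o.x)
E
```

```text
1.894
2.0
2.0
[ 0.257 -0.008  0.025  0.515  0.003  0.574  0.352] [-0.2  0.   0.4  0.2  0.2 -0.2 -0.  -0.1 -0.1]
```

```bash
sed -i 's/q\[5\]-np.pi\/2/q[5]+QO/; s/^LO=/QO=np.pi\/2\nLO=/' kin.py
python3 - <<'E'
import kin; from kin import *
p,r,s=pose()
for q,b in(([-1.281,.264,1.604,0,1.274,-.037],[[.947,.321,0],[.321,-.947,0],[0,0,-1]]),(s["q"],r.as_matrix())):
  for o in (0,np.pi/2,np.pi,-np.pi/2):
    kin.QO=o; print(o,np.abs(fk(q,K)[1].as_matrix()-b).max().round(3))
E
```

```text
0 1.268
1.5707963267948966 0.0
3.141592653589793 1.268
-1.5707963267948966 1.894
0 1.015
1.5707963267948966 0.0
3.141592653589793 1.015
-1.5707963267948966 2.0
```

```bash
cat >> kin.py <<'E'
def leaf(side,phi,along,front,z):
    """point on leaf; side -1 right, +1 left"""
    y=-.178+along*np.cos(phi)-front*np.sin(phi); x=-.010-along*np.sin(phi)-front*np.cos(phi)
    return case(x,-side*y if side>0 else y,z)
def feas(T,q0,grasp=True):
    q=q0
    for n,(w,y,t) in enumerate(T):
        r=rot(y,t); w=np.array(w)+(r.apply([0,0,.019]) if grasp else 0)
        e,q=ik(w,r,[q]); print(n,y,t,"err %.3f"%e,q.round(2), "margin",np.minimum(q-LO,HI-q).min().round(2))
    return q
E
python3 - <<'E'
from kin import *
q0=np.array([.1,.2,2.0,0.1,.5,0])
for t in (45,55,65):
  feas([(leaf(-1,ph,.149,.045,.175),yf*np.degrees(ph),t) for ph in(0,.5,1,1.4) for yf in (0.5,)],q0)
for t in (45,55,65):
  print("left");feas([(leaf(1,ph,.146,.045,.17),-yf*np.degrees(ph),t) for ph in(0,.5,1,1.4) for yf in (0.5,)],q0)
for t in (35,45,55): print("knob");feas([(case(.018-d,0,.08),0,t) for d in(0,.07,.13)],q0)
E
```

```text
0 0.0 45 err 0.000 [ 0.02 -0.14  2.38 -0.23  0.12  1.82] margin 0.12
1 14.32394487827058 45 err 0.000 [-0.29 -0.27  2.48  1.04  0.42  0.19] margin 0.09
2 28.64788975654116 45 err 0.000 [-0.64 -0.2   2.43  1.04  0.83 -0.26] margin 0.14
3 40.10704565915762 45 err 0.000 [-0.81 -0.03  2.28  0.94  1.06 -0.47] margin 0.29
0 0.0 55 err 0.000 [ 0.01 -0.1   2.27 -0.06  0.37  1.65] margin 0.3
1 14.32394487827058 55 err 0.000 [-0.22 -0.24  2.37  0.55  0.51  0.7 ] margin 0.2
2 28.64788975654116 55 err 0.000 [-0.53 -0.21  2.35  0.75  0.8   0.07] margin 0.22
3 40.10704565915762 55 err 0.000 [-0.7  -0.07  2.24  0.74  0.99 -0.23] margin 0.33
0 0.0 65 err 0.000 [ 0.01 -0.04  2.15 -0.02  0.6   1.62] margin 0.42
1 14.32394487827058 65 err 0.000 [-0.17 -0.17  2.26  0.27  0.66  0.99] margin 0.31
2 28.64788975654116 65 err 0.000 [-0.43 -0.18  2.27  0.47  0.83  0.38] margin 0.3
3 40.10704565915762 65 err 0.000 [-0.59 -0.08  2.18  0.51  0.97  0.02] margin 0.39
left
0 -0.0 45 err 0.006 [ 0.18 -0.11  2.36 -0.85  0.18  2.55] margin 0.0
1 -14.32394487827058 45 err 0.191 [ 0.32 -0.19  2.36 -0.6   0.42  2.55] mar
[... 738 characters left out ...]
0
3 -40.10704565915762 65 err 0.392 [ 0.45 -0.    2.07 -0.09  0.87  2.55] margin 0.0
knob
0 0 35 err 0.000 [ 0.09  0.23  2.36  3.36  0.41 -1.71] margin 0.21
1 0 35 err 0.000 [ 0.11  0.12  2.49  3.39  0.44 -1.72] margin 0.08
2 0 35 err 0.077 [ 0.16 -0.01  2.57  3.65  0.35 -1.94] margin 0.0
knob
0 0 45 err 0.077 [ 0.04  0.18  2.24  1.87  0.   -0.26] margin 0.0
1 0 45 err 0.000 [ 0.1   0.07  2.41  3.73  0.15 -2.07] margin 0.15
2 0 45 err 0.000 [ 0.12 -0.04  2.53  3.81  0.16 -2.14] margin 0.04
knob
0 0 55 err 0.000 [ 0.07  0.19  2.17 -0.29  0.18  1.93] margin 0.18
1 0 55 err 0.000 [ 0.08  0.07  2.31 -0.38  0.16  2.03] margin 0.16
2 0 55 err 0.000 [ 0.1  -0.04  2.43 -0.43  0.17  2.1 ] margin 0.14
```

```bash
python3 - <<'E'
from kin import *
r=rot(0,55); g=case(-.055,-.029,.175)
T=[(g-r.apply([0,0,b]),0,55) for b in(.05,0)]
rows(T,True); feas(T,np.array([0,-.1,2.3,0,.4,1.6]))
E
```

```text
dx 0.034 dy -0.009 dz 0.017 ax -0.5 ay -18.3 az -0.1
dx 0.018 dy -0.008 dz 0.065 ax -0.5 ay -18.3 az -0.1
0 0 55 err 0.000 [ 0.02 -0.22  2.28 -0.05  0.47  1.64] margin 0.29
1 0 55 err 0.000 [ 0.01 -0.1   2.27 -0.06  0.37  1.65] margin 0.3
```

```bash
python3 -m inch '[{"dx":0.034,"dy":-0.009,"dz":0.017,"ax":-0.5,"ay":-18.3,"az":0,"fingers":-0.1},{"dx":0.034,"dy":-0.009,"dz":0.017,"ax":-0.5,"ay":-18.3,"az":0,"fingers":-0.1},{"dx":0.034,"dy":-0.009,"dz":0.017,"ax":-0.5,"ay":-18.3,"az":0,"fingers":-0.1},{"dx":0.034,"dy":-0.009,"dz":0.017,"ax":-0.5,"ay":-18.3,"az":0,"fingers":-0.1},{"dx":0.034,"dy":-0.009,"dz":0.017,"ax":-0.5,"ay":-18.3,"az":0,"fingers":-0.1},{"dx":0.034,"dy":-0.009,"dz":0.017,"ax":-0.5,"ay":-18.3,"az":0,"fingers":-0.1}]' 40
python3 - <<'E'
from kin import *
r=rot(0,55); g=case(-.055,-.029,.175)
print(np.round(bot.read_state()["q"],2)); rows([(g-r.apply([0,0,b]),0,55) for b in(.05,0)],True)
E
```

```text
time: 6.9
tool_pos: [0.5883, 0.027, 0.2026]
tcp_rot: [2.991, -0.033, 0.943]
wrist_force: [-0.3, -0.4, -0.2]
width: 0.45
[ 0.02 -0.22  2.27 -0.05  0.48  1.64]
dx -0.003 dy -0.000 dz 0.001 ax 0.0 ay -0.0 az -0.1
dx -0.003 dy -0.000 dz 0.051 ax 0.0 ay -0.0 az -0.1
```

```bash
python3 -m inch '[{"dx":-0.003,"dy":0,"dz":0.025,"ax":0,"ay":0,"az":0,"fingers":-0.1},{"dx":-0.003,"dy":0,"dz":0.051,"ax":0,"ay":0,"az":0,"fingers":-0.1},{"dx":-0.003,"dy":0,"dz":0.051,"ax":0,"ay":0,"az":0,"fingers":-0.1},{"dx":-0.003,"dy":0,"dz":0.051,"ax":0,"ay":0,"az":0,"fingers":-1},{"dx":-0.003,"dy":0,"dz":0.051,"ax":0,"ay":0,"az":0,"fingers":-1},{"dx":-0.003,"dy":0,"dz":0.051,"ax":0,"ay":0,"az":0,"fingers":-1},{"dx":-0.003,"dy":0,"dz":0.051,"ax":0,"ay":0,"az":0,"fingers":-1}]' 40
python3 - <<'E'
from kin import *
p,r,s=pose(); print(np.round(s["q"],2),s["wrist_force"],s["width"])
g=p-r.apply([0,0,.019]); print(g, leaf(-1,0,.149,.045,.175))
off=g-leaf(-1,0,.149,.045,.175)
T=[(leaf(-1,ph,.149,.045,g[2])+off*(1-ph/1.6),.55*np.degrees(ph),55) for ph in np.arange(.1,1.61,.1)]
rows(T,True); feas(T[::3],np.array(s["q"]))
E
```

```text
time: 7.78
tool_pos: [0.6151, 0.0265, 0.1597]
tcp_rot: [2.99, -0.033, 0.944]
wrist_force: [-1.3, 0.5, 0.6]
width: 0.147
[ 0.01 -0.1   2.27 -0.05  0.37  1.65] [-1.34484478  0.50853782  0.60069019] 0.1472585535851172
[0.60414846 0.02673795 0.17525323] [0.60443104 0.02710573 0.175     ]
dx -0.012 dy 0.005 dz -0.009 ax 1.8 ay -0.0 az -2.7
dx -0.023 dy 0.011 dz -0.017 ax 3.6 ay -0.1 az -5.3
dx -0.034 dy 0.018 dz -0.024 ax 5.4 ay -0.1 az -7.9
dx -0.045 dy 0.027 dz -0.032 ax 7.3 ay -0.1 az -10.4
dx -0.054 dy 0.037 dz -0.038 ax 9.1 ay -0.1 az -13.0
dx -0.063 dy 0.048 dz -0.044 ax 10.9 ay -0.1 az -15.6
dx -0.070 dy 0.060 dz -0.050 ax 12.7 ay -0.1 az -18.2
dx -0.077 dy 0.073 dz -0.054 ax 14.5 ay -0.1 az -20.8
dx -0.082 dy 0.086 dz -0.058 ax 16.3 ay -0.1 az -23.3
dx -0.087 dy 0.101 dz -0.061 ax 18.1 ay -0.1 az -25.9
dx -0.090 dy 0.115 dz -0.063 ax 19.9 ay -0.1 az -28.5
dx -0.092 dy 0.130 dz -0.064 ax 21.7 ay -0.1 az -31.1
dx -0.092 dy 0.145 dz -0.065 ax 23.5 ay -0.1 az -33.7
dx -0.092 dy 0.160 dz -0.064 ax 25.3 ay -0.1 az -36.2
dx -0.090 dy 0.175 dz -0.063 ax 27.1 ay -0.1 az -38.8
dx -0.087 dy 0.190 dz -0.061 ax 29.0 ay -0.1 az -41.4
0 3.1512678732195285 55 err 0.000 [-0.02 -0.14  2.29  0.09  0.38  1.44] margin 0.28
1 12.605071492878114 55 err 0.000 [-0.18 -0.22  2.36  0.48  0.47  0.82] margin 0.21
2 22.058875112536697 55 err 0.000 [-0.37 -0.24  2.37  0.69  0.65  0.35] margin 0.2
3 31.51267873219528 55 err 0.000 [-0.55 -0.19  2.34  0.75  0.83  0.02] margin 0.23
4 40.96648235185388 55 err 0.000 [-0.68 -0.09  2.25  0.74  0.99 -0.22] margin 0.32
5 50.420285971512456 55 err 0.000 [-0.75  0.04  2.12  0.69  1.11 -0.4 ] margin 0.45
```

```bash
python3 -m inch '[{"dx":-0.012,"dy":0.005,"dz":-0.009,"ax":1.8,"ay":0,"az":-2.7,"fingers":-1},{"dx":-0.023,"dy":0.011,"dz":-0.017,"ax":3.6,"ay":0,"az":-5.3,"fingers":-1},{"dx":-0.034,"dy":0.018,"dz":-0.024,"ax":5.4,"ay":0,"az":-7.9,"fingers":-1},{"dx":-0.045,"dy":0.027,"dz":-0.032,"ax":7.3,"ay":0,"az":-10.4,"fingers":-1},{"dx":-0.054,"dy":0.037,"dz":-0.038,"ax":9.1,"ay":0,"az":-13,"fingers":-1},{"dx":-0.063,"dy":0.048,"dz":-0.044,"ax":10.9,"ay":0,"az":-15.6,"fingers":-1},{"dx":-0.07,"dy":0.06,"dz":-0.05,"ax":12.7,"ay":0,"az":-18.2,"fingers":-1},{"dx":-0.077,"dy":0.073,"dz":-0.054,"ax":14.5,"ay":0,"az":-20.8,"fingers":-1},{"dx":-0.077,"dy":0.073,"dz":-0.054,"ax":14.5,"ay":0,"az":-20.8,"fingers":-1}]'
cat > nxt.py <<'E'
from kin import *
import sys
side,a,b,along,yf,tilt=map(float,sys.argv[1:7]); side=int(side)
p,r,s=pose(); print(np.round(s["q"],2),np.round(s["wrist_force"],1),round(s["width"],3))
g=p-r.apply([0,0,.019])
T=[(leaf(side,ph,along,.045,g[2]),-side*yf*np.degrees(ph),tilt) for ph in np.arange(a,b+.01,.1)]
print(g,leaf(side,a-.1,along,.045,g[2])); rows(T,True); feas(T[::3],np.array(s["q"]))
E
python3 nxt.py -1 .9 1.7 .149 .55 55
```

```text
time: 8.9
tool_pos: [0.5185, -0.0442, 0.1597]
tcp_rot: [-2.816, -0.603, -0.888]
wrist_force: [-4.8, 5.0, 2.9]
width: 0.147
[-0.43 -0.23  2.37  0.73  0.71  0.23] [-4.8  5.   2.9] 0.147
[ 0.50857701 -0.04872804  0.17527625] [ 0.50966249 -0.04848587  0.17527625]
dx -0.009 dy 0.010 dz -0.006 ax 1.7 ay -0.0 az -2.5
dx -0.018 dy 0.020 dz -0.012 ax 3.5 ay -0.0 az -5.1
dx -0.026 dy 0.032 dz -0.018 ax 5.3 ay -0.0 az -7.7
dx -0.033 dy 0.044 dz -0.023 ax 7.1 ay -0.0 az -10.3
dx -0.039 dy 0.058 dz -0.027 ax 8.9 ay -0.0 az -12.9
dx -0.043 dy 0.072 dz -0.030 ax 10.7 ay -0.0 az -15.4
dx -0.047 dy 0.086 dz -0.033 ax 12.5 ay -0.0 az -18.0
dx -0.049 dy 0.101 dz -0.035 ax 14.3 ay -0.0 az -20.6
dx -0.050 dy 0.116 dz -0.035 ax 16.1 ay -0.1 az -23.2
0 28.361410858975752 55.0 err 0.000 [-0.49 -0.21  2.36  0.74  0.77  0.12] margin 0.21
1 37.81521447863433 55.0 err 0.000 [-0.64 -0.13  2.28  0.75  0.94 -0.15] margin 0.29
2 47.26901809829292 55.0 err 0.000 [-0.73 -0.    2.17  0.71  1.08 -0.35] margin 0.4
```

```bash
python3 -m inch '[{"dx":-0.009,"dy":0.01,"dz":-0.006,"ax":1.7,"ay":0,"az":-2.5,"fingers":-1},{"dx":-0.018,"dy":0.02,"dz":-0.012,"ax":3.5,"ay":0,"az":-5.1,"fingers":-1},{"dx":-0.026,"dy":0.032,"dz":-0.018,"ax":5.3,"ay":0,"az":-7.7,"fingers":-1},{"dx":-0.033,"dy":0.044,"dz":-0.023,"ax":7.1,"ay":0,"az":-10.3,"fingers":-1},{"dx":-0.039,"dy":0.058,"dz":-0.027,"ax":8.9,"ay":0,"az":-12.9,"fingers":-1},{"dx":-0.043,"dy":0.072,"dz":-0.03,"ax":10.7,"ay":0,"az":-15.4,"fingers":-1},{"dx":-0.047,"dy":0.086,"dz":-0.033,"ax":12.5,"ay":0,"az":-18,"fingers":-1},{"dx":-0.049,"dy":0.101,"dz":-0.035,"ax":14.3,"ay":0,"az":-20.6,"fingers":-1},{"dx":-0.049,"dy":0.108,"dz":-0.035,"ax":15.2,"ay":0,"az":-22,"fingers":-1},{"dx":-0.049,"dy":0.108,"dz":-0.035,"ax":15.2,"ay":0,"az":-22,"fingers":-1}]'
python3 -c "
from kin import *
p,r,s=pose();g=p-r.apply([0,0,.019]);h=case(-.01,-.178,0)
print(g,np.round(s['q'],2)); v=(g-h)[:2]; c,sn=np.cos(-YAW),np.sin(-YAW); v=np.array([c*v[0]-sn*v[1],sn*v[0]+c*v[1]])
b=np.arctan2(.045,.149); print('phi',np.arctan2(-v[0],v[1])-b,np.hypot(*v),np.hypot(.149,.045))"
```

```text
time: 10.15
tool_pos: [0.5057, -0.1694, 0.1593]
tcp_rot: [-2.505, -1.198, -0.783]
wrist_force: [-16.7, -6.1, 6.2]
width: 0.148
[ 0.49884588 -0.17781663  0.17494755] [-0.75  0.06  2.1   0.68  1.13 -0.42]
phi 1.6545021512765827 0.15752914328781698 0.15564703659241316
```

```bash
python3 -m inch '[{"dx":0,"dy":0,"dz":0,"ax":0,"ay":0,"az":0,"fingers":0.1},{"dx":0,"dy":0,"dz":0,"ax":0,"ay":0,"az":0,"fingers":0.1},{"dx":0,"dy":0,"dz":-0.03,"ax":0,"ay":0,"az":0,"fingers":0.1},{"dx":0,"dy":0,"dz":-0.08,"ax":0,"ay":0,"az":0,"fingers":0.1},{"dx":0.04,"dy":0,"dz":-0.12,"ax":0,"ay":0,"az":0,"fingers":0.1},{"dx":0.06,"dy":0,"dz":-0.14,"ax":0,"ay":0,"az":0,"fingers":0},{"dx":0.06,"dy":0,"dz":-0.14,"ax":0,"ay":0,"az":0,"fingers":0}]'
sed -i 's/def rot(yaw,tilt):/FL=0\ndef rot(yaw,tilt):/; s/\[c,0,-s\]\])$/[c,0,-s]])*R.from_euler("z",FL)/' h.py
cat > l.py <<'E'
import h,kin
from kin import *
h.FL=np.pi
r=rot(0,60); g=leaf(1,0,.146,.045,.172)
T=[((.44,0,.37),0,60),(g-r.apply([0,0,.06]),0,60),(g,0,60)]
rows(T,True);feas(T,np.array([0,-.1,2.2,0,.5,-1.5]));print(np.round(bot.read_state()["q"],2))
E
python3 l.py
```

```text
time: 11.02
tool_pos: [0.488, -0.1936, 0.3119]
tcp_rot: [-2.508, -1.204, -0.788]
wrist_force: [-0.4, -0.1, -1.0]
width: 0.498
dx 0.128 dy -0.151 dz 0.037 ax 5.6 ay -34.1 az -131.6
dx 0.172 dy -0.102 dz 0.245 ax 5.6 ay -34.1 az -131.6
dx 0.157 dy -0.079 dz 0.298 ax 5.6 ay -34.1 az -131.6
0 0 60 err 0.000 [-0.08 -0.61  2.21  0.03  1.01 -1.64] margin 0.33
1 0 60 err 0.000 [ 0.16 -0.17  2.19 -0.16  0.61 -1.28] margin 0.38
2 0 60 err 0.000 [ 0.15 -0.05  2.19 -0.18  0.49 -1.26] margin 0.38
[-0.81 -0.08  1.94  0.61  1.4  -0.28]
```

```bash
python3 -m inch '[{"dx":0.06,"dy":-0.05,"dz":0,"ax":0,"ay":-5,"az":-15,"fingers":0},{"dx":0.128,"dy":-0.151,"dz":0.037,"ax":5.6,"ay":-34.1,"az":-131.6,"fingers":0},{"dx":0.128,"dy":-0.151,"dz":0.037,"ax":5.6,"ay":-34.1,"az":-131.6,"fingers":0},{"dx":0.128,"dy":-0.151,"dz":0.037,"ax":5.6,"ay":-34.1,"az":-131.6,"fingers":0},{"dx":0.128,"dy":-0.151,"dz":0.037,"ax":5.6,"ay":-34.1,"az":-131.6,"fingers":0},{"dx":0.128,"dy":-0.151,"dz":0.037,"ax":5.6,"ay":-34.1,"az":-131.6,"fingers":0},{"dx":0.128,"dy":-0.151,"dz":0.037,"ax":5.6,"ay":-34.1,"az":-131.6,"fingers":0},{"dx":0.128,"dy":-0.151,"dz":0.037,"ax":5.6,"ay":-34.1,"az":-131.6,"fingers":0},{"dx":0.128,"dy":-0.151,"dz":0.037,"ax":5.6,"ay":-34.1,"az":-131.6,"fingers":0},{"dx":0.128,"dy":-0.151,"dz":0.037,"ax":5.6,"ay":-34.1,"az":-131.6,"fingers":0},{"dx":0.128,"dy":-0.151,"dz":0.037,"ax":5.6,"ay":-34.1,"az":-131.6,"fingers":0},{"dx":0.128,"dy":-0.151,"dz":0.037,"ax":5.6,"ay":-34.1,"az":-131.6,"fingers":0},{"dx":0.128,"dy":-0.151,"dz":0.037,"ax":5.6,"ay":-34.1,"az":-131.6,"fingers":0},{"dx":0.128,"dy":-0.151,"dz":0.037,"ax":5.6,"ay":-34.1,"az":-131.6,"fingers":0},{"dx":0.128,"dy":-0.151,"dz":0.037,"ax":5.6,"ay":-34.1,"az":-131.6,"fingers":0},{"dx":0.128,"dy":-0.151,"dz":0.037,"ax":5.6,"ay":-34.1,"az":-131.6,"fingers":0}]'
python3 l.py; python3 look.py v5
```

```text
time: 13.02
tool_pos: [0.4496, -0.0004, 0.3527]
tcp_rot: [0.028, 2.618, -0.007]
wrist_force: [-0.6, 0.1, 0.7]
width: 0.498
dx -0.000 dy 0.000 dz -0.001 ax 0.0 ay -0.0 az -0.1
dx -0.043 dy 0.092 dz 0.193 ax 0.0 ay -0.0 az -0.1
dx -0.043 dy 0.092 dz 0.253 ax 0.0 ay -0.0 az -0.1
0 0 60 err 0.000 [-0.08 -0.61  2.21  0.03  1.01 -1.64] margin 0.33
1 0 60 err 0.000 [ 0.16 -0.17  2.19 -0.16  0.61 -1.28] margin 0.38
2 0 60 err 0.000 [ 0.15 -0.05  2.19 -0.18  0.49 -1.26] margin 0.38
[-0.08 -0.6   2.21  0.03  1.02 -1.64]
[ 4.49551343e-01 -3.54783539e-04  3.52706973e-01] [[-0.866, 0.021, 0.5], [0.018, 1.0, -0.01], [-0.5, 0.001, -0.866]] [-0.08 -0.6   2.21  0.03  1.02 -1.64]
lever 0.98 [144.0, 162.6, 193.2, 230.2] 1068 [ 0.504 -0.096  0.221] [ 0.487 -0.12   0.209] [ 0.555 -0.093  0.226]
lever 0.27 [485.9, 171.3, 559.3, 243.1] 3285 [0.691 0.389 0.075] [0.674 0.37  0.008] [0.733 0.429 0.107]
left_pull 0.61 [321.9, 167.8, 489.9, 311.0] 17148 [0.649 0.151 0.179] [0.602 0.062 0.045] [0.652 0.226 0.269]
left_pull 0.5 [248.1, 225.9, 310.4, 275.2] 2435 [ 0.747 -0.012  0.111] [ 0.716 -0.057  0.075] [0.804 0.033 0.112]
[[309.0, 246.0], [221.0, 246.0], [363.0, 247.0], [349.0, 183.0], [339.0, 314.0]]
```

View pics/v5.png

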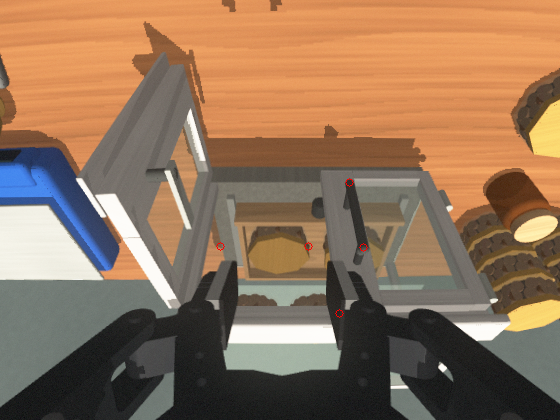

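Picture 5 (the camera is upside down): the right leaf stands wide open. The left pull rod runs from (350,183) to (362,262), where predicted, and the knob shows at (320,207).

```bash
python3 -m inch '[{"dx":-0.015,"dy":0.03,"dz":0.06,"ax":0,"ay":0,"az":0,"fingers":0},{"dx":-0.03,"dy":0.06,"dz":0.12,"ax":0,"ay":0,"az":0,"fingers":0},{"dx":-0.043,"dy":0.092,"dz":0.193,"ax":0,"ay":0,"az":0,"fingers":0},{"dx":-0.043,"dy":0.092,"dz":0.193,"ax":0,"ay":0,"az":0,"fingers":0},{"dx":-0.043,"dy":0.092,"dz":0.22,"ax":0,"ay":0,"az":0,"fingers":0},{"dx":-0.043,"dy":0.092,"dz":0.253,"ax":0,"ay":0,"az":0,"fingers":0},{"dx":-0.043,"dy":0.092,"dz":0.253,"ax":0,"ay":0,"az":0,"fingers":0},{"dx":-0.043,"dy":0.092,"dz":0.253,"ax":0,"ay":0,"az":0,"fingers":-1},{"dx":-0.043,"dy":0.092,"dz":0.253,"ax":0,"ay":0,"az":0,"fingers":-1},{"dx":-0.043,"dy":0.092,"dz":0.253,"ax":0,"ay":0,"az":0,"fingers":-1},{"dx":-0.043,"dy":0.092,"dz":0.253,"ax":0,"ay":0,"az":0,"fingers":-1}]' 40
sed -i 's/^import sys/import sys,h\nif sys.argv[1]=="1": h.FL=np.pi/' nxt.py
python3 nxt.py 1 .1 1.7 .146 .5 60
```

```text
time: 14.55
tool_pos: [0.6158, 0.0878, 0.1573]
tcp_rot: [0.027, 2.615, -0.007]
wrist_force: [-2.2, -5.8, 4.3]
width: 0.126
[ 0.15 -0.05  2.19 -0.18  0.49 -1.26] [-2.2 -5.8  4.3] 0.126
[0.60627655 0.08801269 0.17371895] [0.60565096 0.08809353 0.17371895]
dx 0.013 dy 0.005 dz -0.008 ax 1.4 ay 0.2 az 2.4
dx 0.025 dy 0.011 dz -0.014 ax 2.8 ay 0.2 az 4.9
dx 0.036 dy 0.018 dz -0.021 ax 4.3 ay 0.2 az 7.4
dx 0.047 dy 0.027 dz -0.027 ax 5.7 ay 0.2 az 9.9
dx 0.057 dy 0.037 dz -0.033 ax 7.2 ay 0.2 az 12.4
dx 0.065 dy 0.048 dz -0.038 ax 8.6 ay 0.2 az 14.8
dx 0.073 dy 0.060 dz -0.043 ax 10.0 ay 0.2 az 17.3
dx 0.080 dy 0.073 dz -0.046 ax 11.5 ay 0.2 az 19.8
dx 0.086 dy 0.086 dz -0.050 ax 12.9 ay 0.2 az 22.3
dx 0.090 dy 0.100 dz -0.052 ax 14.3 ay 0.2 az 24.8
dx 0.093 dy 0.115 dz -0.054 ax 15.8 ay 0.2 az 27.2
dx 0.095 dy 0.130 dz -0.055 ax 17.2 ay 0.2 az 29.7
dx 0.095 dy 0.145 dz -0.055 ax 18.6 ay 0.2 az 32.2
dx 0.095 dy 0.159 dz -0.055 ax 20.1 ay 0.2 az 34.7
dx 0.093 dy 0.174 dz -0.054 ax 21.5 ay 0.2 az 37.1
dx 0.089 dy 0.188 dz -0.052 ax 22.9 ay 0.2 az 39.6
dx 0.085 dy 0.202 dz -0.049 ax 24.4 ay 0.2 az 42.1
0 -2.8647889756541165 60.0 err 0.000 [ 0.19 -0.08  2.21 -0.26  0.51 -1.12] margin 0.36
1 -11.459155902616466 60.0 err 0.000 [ 0.32 -0.11  2.24 -0.47  0.6  -0.7 ] margin 0.33
2 -20.053522829578814 60.0 err 0.000 [ 0.47 -0.1   2.23 -0.59  0.73 -0.34] margin 0.34
3 -28.64788975654116 60.0 err 0.000 [ 0.6  -0.04  2.18 -0.63  0.87 -0.07] margin 0.39
4 -37.24225668350352 60.0 err 0.000 [ 0.7   0.06  2.08 -0.63  0.99  0.14] margin 0.49
5 -45.836623610465864 60.0 err 0.000 [ 0.75  0.17  1.95 -0.59  1.1   0.3 ] margin 0.62
```

```bash
python3 -m inch '[{"dx":0.013,"dy":0.005,"dz":-0.008,"ax":1.4,"ay":0.2,"az":2.4,"fingers":-1},{"dx":0.025,"dy":0.011,"dz":-0.014,"ax":2.8,"ay":0.2,"az":4.9,"fingers":-1},{"dx":0.036,"dy":0.018,"dz":-0.021,"ax":4.3,"ay":0.2,"az":7.4,"fingers":-1},{"dx":0.047,"dy":0.027,"dz":-0.027,"ax":5.7,"ay":0.2,"az":9.9,"fingers":-1},{"dx":0.057,"dy":0.037,"dz":-0.033,"ax":7.2,"ay":0.2,"az":12.4,"fingers":-1},{"dx":0.065,"dy":0.048,"dz":-0.038,"ax":8.6,"ay":0.2,"az":14.8,"fingers":-1},{"dx":0.073,"dy":0.06,"dz":-0.043,"ax":10,"ay":0.2,"az":17.3,"fingers":-1},{"dx":0.08,"dy":0.073,"dz":-0.046,"ax":11.5,"ay":0.2,"az":19.8,"fingers":-1},{"dx":0.086,"dy":0.086,"dz":-0.05,"ax":12.9,"ay":0.2,"az":22.3,"fingers":-1},{"dx":0.09,"dy":0.1,"dz":-0.052,"ax":14.3,"ay":0.2,"az":24.8,"fingers":-1},{"dx":0.093,"dy":0.115,"dz":-0.054,"ax":15.8,"ay":0.2,"az":27.2,"fingers":-1},{"dx":0.095,"dy":0.13,"dz":-0.055,"ax":17.2,"ay":0.2,"az":29.7,"fingers":-1},{"dx":0.095,"dy":0.145,"dz":-0.055,"ax":18.6,"ay":0.2,"az":32.2,"fingers":-1},{"dx":0.095,"dy":0.159,"dz":-0.055,"ax":20.1,"ay":0.2,"az":34.7,"fingers":-1},{"dx":0.093,"dy":0.174,"dz":-0.054,"ax":21.5,"ay":0.2,"az":37.1,"fingers":-1},{"dx":0.091,"dy":0.182,"dz":-0.053,"ax":22.2,"ay":0.2,"az":38.3,"fingers":-1},{"dx":0.091,"dy":0.182,"dz":-0.053,"ax":22.2,"ay":0.2,"az":38.3,"fingers":-1},{"dx":0.091,"dy":0.182,"dz":-0.053,"ax":22.2,"ay":0.2,"az":38.3,"fingers":-1}]'
python3 nxt.py 1 1.7 1.7 .146 .5 60
```

```text
time: 16.8
tool_pos: [0.5119, 0.2731, 0.1571]
tcp_rot: [1.025, 2.444, -0.274]
wrist_force: [-10.5, 2.5, 4.3]
width: 0.128
[ 0.75  0.15  1.98 -0.6   1.08  0.27] [-10.5   2.5   4.3] 0.128
[0.50532787 0.27987297 0.17364639] [0.50995173 0.28529076 0.17364639]
dx 0.006 dy 0.020 dz -0.003 ax 2.1 ay -0.3 az 3.8
0 -48.70141258611997 60.0 err 0.000 [ 0.76  0.21  1.9  -0.58  1.14  0.34] margin 0.67
```

```bash
python3 -m inch '[{"dx":0,"dy":0,"dz":0,"ax":0,"ay":0,"az":0,"fingers":0.1},{"dx":0,"dy":0,"dz":0,"ax":0,"ay":0,"az":0,"fingers":0.1},{"dx":0,"dy":0,"dz":-0.03,"ax":0,"ay":0,"az":0,"fingers":0.1},{"dx":0,"dy":0,"dz":-0.08,"ax":0,"ay":0,"az":0,"fingers":0.1},{"dx":-0.04,"dy":0,"dz":-0.13,"ax":0,"ay":0,"az":0,"fingers":0.1},{"dx":-0.06,"dy":0,"dz":-0.16,"ax":0,"ay":0,"az":0,"fingers":0.1},{"dx":-0.06,"dy":0,"dz":-0.16,"ax":0,"ay":0,"az":0,"fingers":0.1}]'
cat > kn.py <<'E'
import h,kin
from kin import *
h.FL=np.pi
r=rot(0,55); g=case(.018,0,.08)
T=[((.44,.055,.36),0,55),(g-r.apply([0,0,.10]),0,55),(g,0,55)]
rows(T,True);feas(T,np.array([0,-.1,2.2,0,.5,-1.5]));print(np.round(bot.read_state()["q"],2))
E
python3 kn.py
```

```text
time: 17.68
tool_pos: [0.4949, 0.2941, 0.3311]
tcp_rot: [1.028, 2.44, -0.263]
wrist_force: [0.5, -0.1, -0.4]
width: 0.554
dx -0.129 dy -0.199 dz 0.057 ax -23.4 ay -4.8 az -37.8
dx -0.139 dy -0.071 dz 0.292 ax -23.4 ay -4.8 az -37.8
dx -0.134 dy -0.031 dz 0.384 ax -23.4 ay -4.8 az -37.8
0 0 55 err 0.000 [ 0.13 -0.65  2.27 -0.11  0.91 -1.37] margin 0.29
1 0 55 err 0.000 [ 0.08 -0.05  2.24 -0.17  0.34 -1.33] margin 0.33
2 0 55 err 0.000 [ 0.07  0.19  2.17 -0.29  0.18 -1.21] margin 0.18
[ 0.8   0.01  1.79 -0.53  1.37  0.14]
```

```bash
python3 -m inch '[{"dx":-0.129,"dy":-0.199,"dz":0.057,"ax":-23.4,"ay":-4.8,"az":-37.8,"fingers":0.1},{"dx":-0.129,"dy":-0.199,"dz":0.057,"ax":-23.4,"ay":-4.8,"az":-37.8,"fingers":0.1},{"dx":-0.129,"dy":-0.199,"dz":0.057,"ax":-23.4,"ay":-4.8,"az":-37.8,"fingers":0.1},{"dx":-0.129,"dy":-0.199,"dz":0.057,"ax":-23.4,"ay":-4.8,"az":-37.8,"fingers":0.1},{"dx":-0.129,"dy":-0.199,"dz":0.057,"ax":-23.4,"ay":-4.8,"az":-37.8,"fingers":0.1},{"dx":-0.129,"dy":-0.199,"dz":0.057,"ax":-23.4,"ay":-4.8,"az":-37.8,"fingers":0.1},{"dx":-0.129,"dy":-0.199,"dz":0.057,"ax":-23.4,"ay":-4.8,"az":-37.8,"fingers":0.1},{"dx":-0.129,"dy":-0.199,"dz":0.057,"ax":-23.4,"ay":-4.8,"az":-37.8,"fingers":0.1},{"dx":-0.129,"dy":-0.199,"dz":0.057,"ax":-23.4,"ay":-4.8,"az":-37.8,"fingers":0.1}]'
python3 kn.py
python3 - <<'E'
from kin import *
im,d,cal=snap("wrist")
for m in bot.masks_of("wrist","tray_knob")[:2]:
    ys,xs=np.nonzero(m["region"]&(d>0)); W=world("w",np.c_[xs,ys],d[ys,xs],cal)
    print(m["p"],m["box"],len(xs),np.median(W,0).round(3),np.percentile(W,5,axis=0).round(3),np.percentile(W,95,axis=0).round(3))
print(case(.026,0,.08),case(.013,0,.08))
q=proj([case(.026,0,.08)],cal)[0];print(q);cv2.circle(im,tuple(int(v) for v in q),4,(0,0,255),1);cv2.imwrite("pics/v6.png",im)
E
```

```text
time: 18.8
tool_pos: [0.4511, 0.0555, 0.3434]
tcp_rot: [0.023, 2.532, -0.008]
wrist_force: [0.3, 0.5, -0.4]
width: 0.549
dx -0.000 dy -0.001 dz -0.001 ax 0.0 ay -0.1 az 0.1
dx -0.035 dy 0.004 dz 0.265 ax 0.0 ay -0.1 az 0.1
dx -0.035 dy 0.004 dz 0.365 ax 0.0 ay -0.1 az 0.1
0 0 55 err 0.000 [ 0.13 -0.65  2.27 -0.11  0.91 -1.37] margin 0.29
1 0 55 err 0.000 [ 0.08 -0.05  2.24 -0.17  0.34 -1.33] margin 0.33
2 0 55 err 0.000 [ 0.07  0.19  2.17 -0.29  0.18 -1.21] margin 0.18
[ 0.13 -0.64  2.27 -0.11  0.91 -1.38]
0.8 [197.0, 179.5, 370.7, 260.5] 6619 [0.694 0.053 0.081] [ 0.689 -0.073  0.06 ] [0.873 0.179 0.099]
0.43 [3.2, 33.1, 171.5, 297.1] 26915 [ 0.508 -0.122  0.201] [ 0.46  -0.14   0.052] [ 0.626 -0.115  0.268]
[0.6859948  0.05448003 0.08      ] [0.6729974  0.05474002 0.08      ]
[283.7329745  194.77126489]
```

View pics/v6.png

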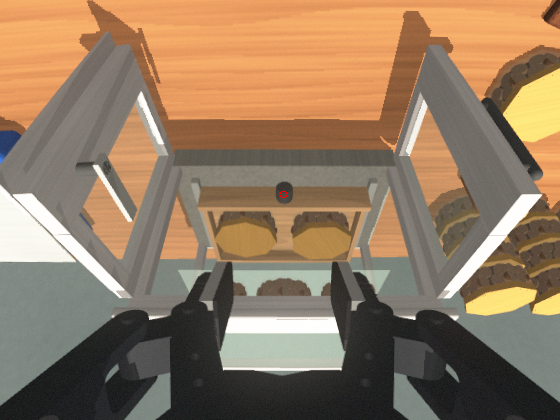

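Picture 6: both leaves stand wide open and the knob sits at the predicted pixel (284,195). The tray front measures x≈0.692.

```bash
python3 -m inch '[{"dx":-0.01,"dy":0.001,"dz":0.06,"ax":0,"ay":0,"az":0,"fingers":0.1},{"dx":-0.02,"dy":0.002,"dz":0.12,"ax":0,"ay":0,"az":0,"fingers":0.1},{"dx":-0.03,"dy":0.003,"dz":0.18,"ax":0,"ay":0,"az":0,"fingers":0.1},{"dx":-0.03,"dy":0.004,"dz":0.24,"ax":0,"ay":0,"az":0,"fingers":0.1},{"dx":-0.03,"dy":0.004,"dz":0.28,"ax":0,"ay":0,"az":0,"fingers":0.1},{"dx":-0.03,"dy":0.004,"dz":0.32,"ax":0,"ay":0,"az":0,"fingers":0.1},{"dx":-0.03,"dy":0.004,"dz":0.345,"ax":0,"ay":0,"az":0,"fingers":0.1},{"dx":-0.03,"dy":0.004,"dz":0.361,"ax":0,"ay":0,"az":0,"fingers":0.1},{"dx":-0.03,"dy":0.004,"dz":0.361,"ax":0,"ay":0,"az":0,"fingers":0.1},{"dx":-0.03,"dy":0.004,"dz":0.361,"ax":0,"ay":0,"az":0,"fingers":-1},{"dx":-0.03,"dy":0.004,"dz":0.361,"ax":0,"ay":0,"az":0,"fingers":-1},{"dx":-0.03,"dy":0.004,"dz":0.361,"ax":0,"ay":0,"az":0,"fingers":-1},{"dx":-0.03,"dy":0.004,"dz":0.361,"ax":0,"ay":0,"az":0,"fingers":-1}]' 50
python3 - <<'E'
import h
from kin import *
h.FL=np.pi
p,r,s=pose();g=p-r.apply([0,0,.019]);print(g,np.round(s["q"],2))
ex=np.array([np.cos(YAW),np.sin(YAW),0]); T=[(g-ex*d,0,55) for d in(.05,.1,.127)]
rows(T,True);feas(T,np.array(s["q"]))
E
```

```text
time: 20.52
tool_pos: [0.6821, 0.0545, 0.0654]
tcp_rot: [0.023, 2.532, -0.009]
wrist_force: [1.7, -5.1, -1.9]
width: 0.286
[0.67122693 0.05473214 0.0809431 ] [ 0.07  0.18  2.19 -0.3   0.18 -1.2 ]
dx 0.041 dy 0.000 dz -0.029 ax -0.0 ay -0.1 az 0.1
dx 0.082 dy 0.000 dz -0.057 ax -0.0 ay -0.1 az 0.1
dx 0.104 dy 0.000 dz -0.073 ax -0.0 ay -0.1 az 0.1
0 0 55 err 0.000 [ 0.08  0.09  2.29 -0.36  0.17 -1.14] margin 0.17
1 0 55 err 0.000 [ 0.09 -0.    2.38 -0.41  0.16 -1.07] margin 0.16
2 0 55 err 0.000 [ 0.1  -0.05  2.44 -0.43  0.17 -1.05] margin 0.13
```

Gripped, with 24 mm between the pads. Pulling slowly.

```bash
python3 -m inch '[{"dx":0.004,"dy":0,"dz":-0.003,"ax":0,"ay":0,"az":0,"fingers":-1},{"dx":0.01,"dy":0,"dz":-0.007,"ax":0,"ay":0,"az":0,"fingers":-1},{"dx":0.018,"dy":0,"dz":-0.013,"ax":0,"ay":0,"az":0,"fingers":-1},{"dx":0.026,"dy":0,"dz":-0.018,"ax":0,"ay":0,"az":0,"fingers":-1},{"dx":0.034,"dy":0,"dz":-0.024,"ax":0,"ay":0,"az":0,"fingers":-1},{"dx":0.042,"dy":0,"dz":-0.029,"ax":0,"ay":0,"az":0,"fingers":-1},{"dx":0.05,"dy":0,"dz":-0.035,"ax":0,"ay":0,"az":0,"fingers":-1},{"dx":0.058,"dy":0,"dz":-0.041,"ax":0,"ay":0,"az":0,"fingers":-1},{"dx":0.066,"dy":0,"dz":-0.046,"ax":0,"ay":0,"az":0,"fingers":-1},{"dx":0.074,"dy":0,"dz":-0.052,"ax":0,"ay":0,"az":0,"fingers":-1},{"dx":0.082,"dy":0,"dz":-0.057,"ax":0,"ay":0,"az":0,"fingers":-1},{"dx":0.088,"dy":0,"dz":-0.062,"ax":0,"ay":0,"az":0,"fingers":-1},{"dx":0.094,"dy":0,"dz":-0.066,"ax":0,"ay":0,"az":0,"fingers":-1},{"dx":0.099,"dy":0,"dz":-0.069,"ax":0,"ay":0,"az":0,"fingers":-1},{"dx":0.103,"dy":0,"dz":-0.072,"ax":0,"ay":0,"az":0,"fingers":-1},{"dx":0.105,"dy":0,"dz":-0.073,"ax":0,"ay":0,"az":0,"fingers":-1},{"dx":0.105,"dy":0,"dz":-0.073,"ax":0,"ay":0,"az":0,"fingers":-1}]'
python3 -c "
from h import *
p,r,s=pose();print(p-r.apply([0,0,.019]),s['wrist_force'],s['width'],np.round(s['q'],2))"
```

```text
time: 22.65
tool_pos: [0.5582, 0.057, 0.067]
tcp_rot: [0.023, 2.526, -0.007]
wrist_force: [29.7, -4.7, -28.4]
width: 0.281
[0.5472243  0.05720966 0.08253768] [ 29.67891072  -4.66106751 -28.36545696] 0.2809491038980681 [ 0.1  -0.05  2.44 -0.44  0.16 -1.04]
```

```bash
python3 -m inch '[{"dx":-0.001,"dy":0,"dz":0.002,"ax":0,"ay":0,"az":0,"fingers":-1},{"dx":-0.002,"dy":0,"dz":0.002,"ax":0,"ay":0,"az":0,"fingers":0.1},{"dx":-0.002,"dy":0,"dz":0.002,"ax":0,"ay":0,"az":0,"fingers":0.1},{"dx":-0.002,"dy":0,"dz":0.002,"ax":0,"ay":0,"az":0,"fingers":0.1},{"dx":0,"dy":0,"dz":-0.02,"ax":0,"ay":0,"az":0,"fingers":0.1},{"dx":0,"dy":0,"dz":-0.05,"ax":0,"ay":0,"az":0,"fingers":0.1},{"dx":-0.03,"dy":0,"dz":-0.1,"ax":0,"ay":0,"az":0,"fingers":0.1},{"dx":-0.06,"dy":0,"dz":-0.15,"ax":0,"ay":0,"az":0,"fingers":0.1},{"dx":-0.1,"dy":0,"dz":-0.22,"ax":0,"ay":0,"az":0,"fingers":0.1},{"dx":-0.1,"dy":0,"dz":-0.24,"ax":0,"ay":0,"az":0,"fingers":0.1},{"dx":-0.1,"dy":0,"dz":-0.24,"ax":0,"ay":0,"az":0,"fingers":0.1}]'
python3 - <<'E'
from kin import *
print(np.round(bot.read_state()["wrist_force"],1))
im,d,cal=snap("wrist","v7")
for t in("tray_knob","tray_box_left"):
  for m in bot.masks_of("wrist",t)[:3]:
    ys,xs=np.nonzero(m["region"]&(d>0)); W=world("w",np.c_[xs,ys],d[ys,xs],cal)
    print(t,round(m["p"],2),m["box"],len(xs),np.median(W,0).round(3),np.percentile(W,5,axis=0).round(3),np.percentile(W,95,axis=0).round(3))
for t in("burner","calculator","holder","jar","counter_box"):
  if t=="burner": im2,d2,c2=snap("top")
  for m in bot.masks_of("top",t)[:1]:
    ys,xs=np.nonzero(m["region"]&(d2>0)); print(t,np.median(world("t",np.c_[xs,ys],d2[ys,xs],c2),0).round(3))
E
```

```text
time: 24.02
tool_pos: [0.5027, 0.0584, 0.3268]
tcp_rot: [0.023, 2.516, -0.005]
wrist_force: [-0.2, -0.4, 0.1]
width: 0.547
[-0.2 -0.4  0.1]
tray_knob 0.83 [162.5, 78.5, 400.5, 211.5] 14670 [0.599 0.055 0.079] [ 0.571 -0.071  0.06 ] [0.755 0.181 0.1  ]
tray_box_left 0.6 [288.5, 122.3, 373.6, 203.6] 5281 [0.637 0.117 0.111] [0.612 0.077 0.07 ] [0.694 0.16  0.113]
burner [ 0.522 -0.452  0.035]
calculator [ 0.419 -0.405  0.018]
holder [0.37  0.415 0.016]
jar [0.705 0.393 0.102]
counter_box [0.552 0.397 0.05 ]
```

View pics/v7.png

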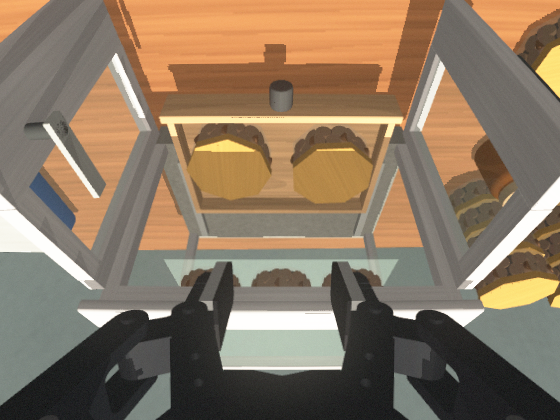

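Picture 7: the tray is out, both boxes stand upright on it, both leaves are wide open, and the gripper is clear. The bystanders measure where they were at the start.

```bash
python3 -c "
from workcell import bot; print(bot.finish_job())"
```

```text
the job is handed in; nothing more can be done
None
```

The job is handed in at about 24 s of robot time: the lever is down, both leaves are wide open, and the tray is out to its stop. `finish_job` reported no verdict.

- **Lever:** I pushed it down with shut fingers; the next wrist picture showed it hanging straight down.
- **Leaves:** I pulled each one round by its handle. The right leaf works out at 1.65 rad from the gripper position. The left was driven to about 1.65 rad. I did not measure either again afterwards, but the later pictures show both standing past square.
- **Tray:** I pulled it by the knob for 124 mm, until about 30 N showed it was at its stop. The front then measured 121 mm nearer the robot than before the pull, and the tray was already a few mm out at the start.
- **Last checks:** Both boxes stand upright on the tray in the last picture, and the left one's top measures at the right height. The network did not pick out the right box, so that one is judged by eye. All five bystanders are within about 2 mm of where they started, and the wrist force with the gripper clear is about 0.

Two things went wrong on the way. My first move call was refused for missing keys and moved nothing. After the lever push, the retreat ran joints 3 and 5 to their limits, so I fitted the arm's geometry and used steeper tilts from then on.

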